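Ease a pulled-out recorder chassis past its spring catch and home

ROBOT

A 6-joint arm with a two-finger parallel gripper is mounted at the origin on the work surface. World frame = base frame: x ahead of the robot, y to its left, z up, the work surface at z = 0. Lengths are in m, angles in degrees, forces in N, time in s.
With the tool pointing down it reaches from about 0.35 to 0.875 m from the base axis. Payload 4.2 kg.
Tool frame: the origin (TCP) lies where the fingers leave the gripper's body, on its centre line; the fingertips stand 70 mm ahead of it and the grasp point (between the pads) lies 51 mm ahead of it; z points along the fingers, y is the direction in which the jaws open and shut (so a half turn about z gives the same grasp; the last joint's range is limited). The gripper opens to 87 mm and grips with 3 to 60 N. Pads are 19 mm wide; open, the fingers measure 117 mm over their backs; the gripper's body (75 mm by 190 mm) begins 51 mm behind the grasp point.
Start: joints at [-59.439, 22.042, 0.453, 0, -68.411, -14.817], TCP at [0.17, -0.602, 0.292] pointing down, gripper open.
Joint ranges: [-179.83, 179.83], [-69.29, 118.12], [-61.27, 80.66], [-181.25, 117.63], [-171.15, -9.14], [-177.46, 177.46]. Speed limits (degrees/s): [159.86, 159.86, 180, 180, 180, 180].

INTERFACE

Orientations are given as a 3x3 rotation matrix whose columns are the frame's x, y, z axes.
In Python, from station import sense, capture, camera_model, finish_job gives the robot as it stands.
- The arm moves only by the shell command python3 -m inch 'ROWS'. ROWS is JSON, a list of rows, each an object with "hand": the closure, from 0 (fully open) to 1 (shut); "slide": the shift along the world's x, y, z in cm, a list of three; "yaw": the turn about the world's z in rad. A call has 1 to 10 rows; each row is the pose to reach, as a shift and turn from the pose commanded when the call began; what a row does not reach only later rows make up. A row lasts 1/8 s, in which the tool goes at most 62.5 mm and 10.7 degrees, less where a joint would pass 70% of its speed; a pose out of reach is approached as far as the arm can. A call with a gripper value outside its range is refused whole. The fingers move at their own pace and stop on an object; the grip force is fixed at half the most. Time passes only in rows, so rows that repeat a pose let the fingers close. It gives the time, the measured TCP pose, the force and the opening at its end, in the units of the state.
- sense(): the state, without advancing time (a new reading comes with each control period).
- capture(name): name is "side" or "top"; returns the picture (420x560x3 uint8, blue, green, red); there is no depth.
- camera_model(name): a dict with "mtx" (3x3 intrinsics, pixels), "k1" (the pictures are not rectified: a ray, as slopes to the right and down, at radius r is drawn at 1 + k1 r^2 times it, then the intrinsics apply), "xyz" and "orientation" of the camera in the world. Camera axes: x right, y up, looking along -z (the intrinsics and any distortion apply to the point x, -y, -z); pixel columns grow to the right and rows downward; lengths in m; the calibration is good to about 2 mm. A picture is of the moment at which its call begins. camera_model takes no time and is no camera call.
- finish_job(): hands the job in, once; it reports no verdict.
The state is a dict: "time_s": time; "joints": joint angles; "joint_velocities": joint speeds; "effort": joint torques, N m; "tcp_pos": TCP position; "ee_rot": TCP orientation; "wrist_force": force on the tool from outside, world axes, zero at the start; "moment": the same for the moment, N m; "gripper_width": opening from 0.0 (shut) to 1.0 (fully open).
Only numpy, scipy, OpenCV 4.12 (cv2) and the standard library are available. Lean on these libraries where they do the work, as an engineer would, in place of code of your own. Each camera call takes 0.05 s, during which the arm holds its last target. There are 200 camera calls.

TASK

The recorder on the desk has been left pulled out on its runners, held by the red spring catch on its right-hand side. With a fingertip press the catch down and keep it down while you slide the chassis in past it, then push the chassis gently the rest of the way, without slamming, until its front panel meets the case and the catch springs up again to lock it. It is fingertip work: pick nothing up, leave the other things on the desk where they are, and finish with the hand clear.

Things in the scene. Friction and masses are not known exactly. Their poses are not given: they have to be found in the camera images.
- recorder: Fixed part of a panel recorder: grey louvred case 250 long (x), 148 wide, 86 tall, on a dark base plate 250 x 260, top 10 above the desk. Origin on the desk under the middle of the case's open front edge. x points into the case, the way the chassis goes home (away from the robot, up to 0.3 rad off the robot's x), y left, z up. Right of the case the red catch stands in a grey housing, top 40 up.
- panel_front (a point): Centre of the front face of the chassis's dark front panel (264 wide, 14 thick, from 4 to 96 above the desk; screen and keys), 50 above the desk. Behind it the chassis is an open tray, 138 wide, with a flat steel runner on each side, 50 to 55 above the desk, reaching 125 out from the middle line. Pushed along the recorder's +x to go home; then 14 in front of recorder's origin.
- chassis (a joint): How far the chassis is pulled out, m: 0 is home (panel against the case, hard stop), 0.128 to 0.132 at the start. Slides with about 4 N of friction, stays where left; about 1.5 kg. The far (+x) end of the runner's cut-out, a 5 thick edge, lies 197 behind panel_front. A fingertip holding the far half of the catch down can push this edge along +x; past the catch nothing lies under it down to 40.
- catch_top (a point): Centre of the top of the red spring plunger, the catch: 40 long (recorder's x), 28 wide, 61 above the desk when up, at x 30, y -107 of the recorder's frame; moves only up and down. It stands up through a cut-out in the right-hand runner, 46 long (3 of play at each end), open outwards, 37 deep, and blocks the chassis while its top is above the runner's underside.
- catch (a joint): How far the catch is pressed down, m: 0 up, 0.015 bottom stop; the runner clears it from 0.0115 on. 5 N to start, 12.5 N at the bottom. Once the near end of the cut-out has slid over it, the runner keeps it down; a second, equal cut-out just behind the panel lets it spring up when the chassis is within 3 mm of home.
- screwdriver: A small screwdriver, yellow handle, 180 long, 26 thick, lying on the desk to the right of the recorder; origin at its middle on the desk, x along it towards the blade. To be left alone.
- fuse_jar: Clear jar of spare fuses with a white lid, 56 diameter, 68 tall, standing on the desk to the left of the recorder; origin at the centre of its underside. To be left alone.
- marker: White marker pen with a blue cap, 130 long, 18 thick, lying on the desk to the left of the recorder; origin at its middle on the desk, x along it towards the cap. To be left alone.
- mug: Blue mug, 80 diameter, 95 tall, handle towards its own y; origin at the centre of its underside. To be left alone.
- calculator: Dark desk calculator, 150 x 90 x 18; origin at the centre of its underside. To be left alone.
- mouse: Black cordless computer mouse, 105 x 60 x 34; origin at the centre of its underside. To be left alone.
- torch: Yellow and black torch, 145 long, 38 thick, lying on the desk; origin at its middle on the desk. To be left alone.

How it is judged (in metres and radians):
On the way, in this order (a step that is already met when the one before it is completed fails the run):
1. the catch is pressed down clear of the runner, the chassis still out at the catch (value of joint catch above 0.0105 m and value of joint chassis above 0.1155 m), for 0.05 s.
2. the chassis has slid in past the catch, which is still down (value of joint chassis below 0.105 m and value of joint catch above 0.009 m), for 0.05 s.
At the end, for the whole second after the job is handed in: the chassis is home, its panel within 3 mm of the case, and the catch has sprung up again (within 3 mm of fully up) (value of joint each of chassis, catch below 0.003 m and x of panel_front in the frame of recorder above -0.018 m); the robot touches nothing.
It fails at once if the chassis was forced in over a catch that was not held down (value of joint chassis between 0.008 and 0.12 m and value of joint catch below 0.008 m).
It fails at once if the chassis was slammed home (faster than 0.4 m/s) (value of joint chassis below 0.03 m and velocity of joint chassis below -0.4 m/s).
It fails at once if the screwdriver, fuse jar or marker beside the recorder was moved more than 20 mm, or lifted (distance of any of screwdriver, fuse_jar, marker from where it was at the start of the episode above 0.02 m).
It fails at once if the mug, calculator, mouse or torch was moved more than 20 mm, or lifted (distance of any of mug, calculator, mouse, torch from where it was at the start of the episode above 0.02 m).
It also fails if it takes over 48 s, if anything falls off the work surface, if the arm or the gripper's body presses on something with over 40 N, if the wrist force passes 120 N, or if a joint passes its speed limit or range.

## Working session

There is one attempt and no reset: what is moved stays moved. The work goes in short steps, Python scripts to look and compute and a shell command to move; the robot and the scene stay as the last step left them, time stands still between calls to the robot, and variables do not carry over. Pictures are saved under pics/ and viewed, about 8 in all and at most 12, crops included, and the job is handed in when it is done.

```bash
ls; mkdir -p pics
python3 - <<'E'
from station import *
import cv2
for n in("side","top"):
    cv2.imwrite(f"pics/{n}0.png",capture(n)); m=camera_model(n); print(n,m)
s=sense();print(s)
E
```

```text
pics
side {'mtx': array([[383.28884531,   0.        , 281.22577216],
       [  0.        , 383.28884531, 207.7614457 ],
       [  0.        ,   0.        ,   1.        ]]), 'k1': -0.10483726135046197, 'xyz': array([-4.35630611e-04,  5.83842939e-01,  1.00713635e+00]), 'orientation': array([[-7.54836303e-01,  4.96604582e-01, -4.28492759e-01],
       [-6.55913222e-01, -5.71515939e-01,  4.93099763e-01],
       [-1.48394854e-05,  6.53263669e-01,  7.57130490e-01]])}
top {'mtx': array([[503.67218596,   0.        , 275.21422063],
       [  0.        , 503.67218596, 208.8466138 ],
       [  0.        ,   0.        ,   1.        ]]), 'k1': -0.1044063393273905, 'xyz': array([ 0.23733093, -0.04648738,  1.4619249 ]), 'orientation': array([[ 0.004004  ,  0.97998303, -0.19904079],
       [-0.99998854,  0.0044461 ,  0.00177425],
       [ 0.00262369,  0.19903141,  0.9799896 ]])}
{'time_s': 0.1, 'joints': array([-5.94384974e+01,  2.20862214e+01,  3.89128382e-01, -2.52911763e-02,
       -6.84098308e+01, -1.48157160e+01]), 'joint_velocities': array([ 0.05450382, -0.15180036,  0.29307207,  0.08810692, -0.04190015,
       -0.05756416]), 'effort': array([-5.40230085e-04, -3.91690779e+01,  1.87933391e+01,  4.23187226e+00,
        1.34614098e-02, -7.91255616e-05]), 'tcp_pos': array([ 0.16951853, -0.6011696 ,  0.29128071]), 'ee_rot': array([[-9.62519339e-01, -2.71212402e-01, -5.95435235e-04],
       [-2.71213043e-01,  9.62517630e-01,  1.81559766e-03],
       [ 8.07043085e-05,  1.90903767e-03, -9.99998175e-01]]), 'wrist_force': array([-0.59166787, -0.41571854, -0.50729151]), 'moment': array([-0.04813038,  0.03200622, -0.06131   ]), 'gripper_width': 1.0019223313784982}
```

View pics/side0.png

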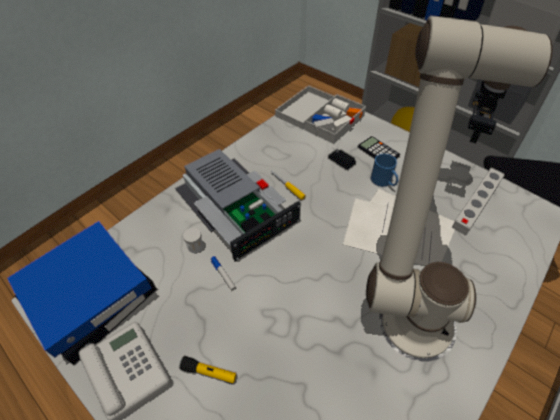

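View pics/top0.png

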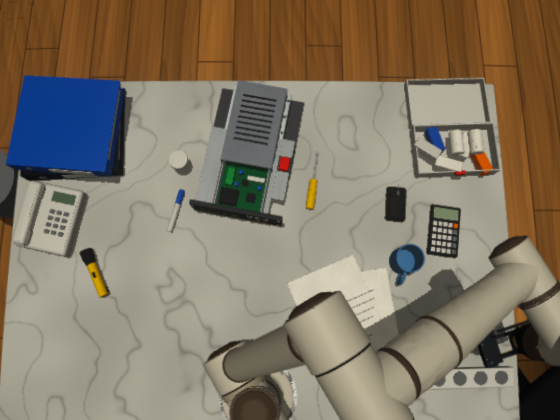

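The top view shows the red catch near (284,164), the panel's top edge from about (192,206) to (283,222), and the screwdriver at (312,190). In the side view the catch is near (262,184).

```bash
cat > h.py <<'E'
import numpy as np,cv2
from station import *
def ray(n,p):
    m=camera_model(n);k=m["mtx"];d=np.array([m["k1"],0,0,0,0.])
    q=cv2.undistortPoints(np.array([[p]],float),k,d)[0,0]
    v=m["orientation"]@np.array([q[0],-q[1],-1]);return m["xyz"],v/np.linalg.norm(v)
def onz(n,p,z):
    o,v=ray(n,p);return o+v*(z-o[2])/v[2]
def tri(p1,p2):
    A=[];b=[];R=[ray("top",p1),ray("side",p2)]
    P=[np.eye(3)-np.outer(v,v) for o,v in R]
    X=np.linalg.solve(sum(P),sum(p@o for p,(o,v) in zip(P,R)))
    return X,[np.linalg.norm(p@(X-o)) for p,(o,v) in zip(P,R)]
def redmask(I,roi):
    x0,y0,x1,y1=roi
    h=cv2.cvtColor(I,cv2.COLOR_BGR2HSV);m=((h[...,0]<8)|(h[...,0]>172))&(h[...,1]>150)&(h[...,2]>90)
    M=np.zeros(m.shape,np.uint8);M[y0:y1,x0:x1]=m[y0:y1,x0:x1];return M
E
python3 - <<'E'
from h import *
T=cv2.imread("pics/top0.png");S=cv2.imread("pics/side0.png");c=[]
for I,roi,n in((T,(265,140,305,190),"top"),(S,(245,165,280,205),"side")):
    M=redmask(I,roi);ys,xs=np.nonzero(M);c.append((xs.mean(),ys.mean()));r=cv2.minAreaRect(np.c_[xs,ys].astype(np.float32))
    print(n,len(xs),c[-1],r);print(onz(n,c[-1],.061))
    b=[onz(n,p,.061)[:2] for p in cv2.boxPoints(r)];print(np.round(b,4).tolist())
print(tri(*c))
a=T[75:235,180:330];b=S[140:270,175:325]
cv2.imwrite("pics/z.png",np.hstack([cv2.resize(a,(400,427),interpolation=2),cv2.copyMakeBorder(cv2.resize(b,(400,347),interpolation=2),0,80,0,0,0)]))
E
```

```text
top 130 (np.float64(283.9846153846154), np.float64(163.40769230769232)) ((284.01348876953125, 163.41891479492188), (9.699540138244629, 13.31631851196289), 9.462321281433105)
[ 0.65616147 -0.07386719  0.061     ]
[[0.6387, -0.057], [0.6783, -0.0632], [0.6737, -0.091], [0.6341, -0.0846]]
side 67 (np.float64(262.1194029850746), np.float64(183.91044776119404)) ((262.17999267578125, 183.74000549316406), (9.399999618530273, 7.400000095367432), 53.13010025024414)
[ 0.65598587 -0.07112717  0.061     ]
[[0.6766, -0.0642], [0.6759, -0.0936], [0.6363, -0.0795], [0.6374, -0.0507]]
(array([ 0.65770805, -0.07364091,  0.05765001]), [np.float64(0.0005995840905394941), np.float64(0.0005995840905395234)])
```

View pics/z.png

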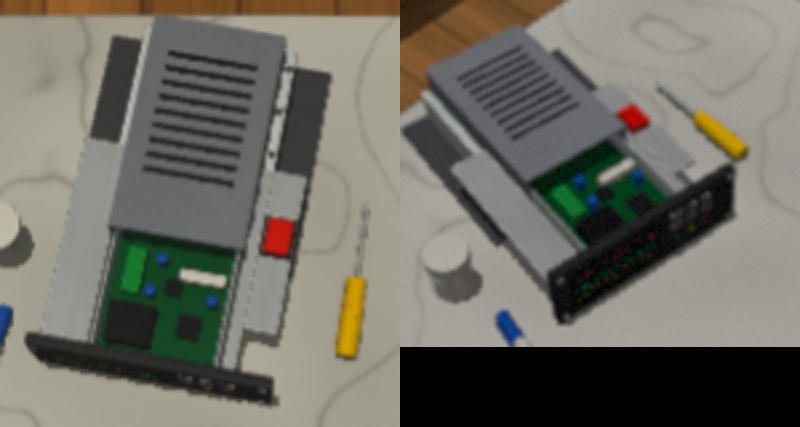

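The crops agree with my layout: the catch is in its cut-out, and the panel's top edge runs from crop (28,335) to (273,378). The case's long edges give the yaw. Next I work out the frame and the first move.

Run:
```python
from h import *
f=lambda x,y:(180+x/2.667,75+y/2.667)
P=lambda x,y,z:onz("top",f(x,y),z)[:2]
l,r=P(28,335,.096),P(273,378,.096); d=l-r; print("panel",l,r,np.linalg.norm(d),np.arctan2(-d[0],d[1]))
for a,b in(((112,228),(152,17)),((243,247),(286,38))):
    a=P(*a,.086);b=P(*b,.086);v=b-a;print("case",a,b,np.linalg.norm(v),np.arctan2(v[1],v[0]))
y=-.17;X=np.array([np.cos(y),np.sin(y)]);Y=np.array([-X[1],X[0]])
c=np.array([.656,-.073]);o=c-X*.03+Y*.107;print("origin",o, "case front mid",(P(112,228,.086)+P(243,247,.086))/2)
t=c+X*.006-Y*.002
s=sense();tc=s["tcp_pos"];print("target",t,"shift cm",100*(t-tc[:2]))
tx=s["ee_rot"][:2,1];print("yaw turn",y-np.arctan2(-tx[0],tx[1]))
```

```text
panel [0.53708496 0.18695009] [ 0.49264788 -0.06876874] 0.25955110354106026 -0.1720550729844947
case [0.65665176 0.10317308] [0.90143246 0.0657391 ] 0.24762652098049784 -0.15175289569825684
case [ 0.63608754 -0.03686855] [ 0.87667716 -0.08297558] 0.24496779459227913 -0.18934610905357094
origin [0.64453497 0.03753304] case front mid [0.64636965 0.03315227]
target [ 0.66157514 -0.07598626] shift cm [49.20566141 52.51833376]
yaw turn -0.44465293441284004
```

```bash
python3 -m inch '[{"hand":1,"slide":[8,8,0],"yaw":-0.1},{"hand":1,"slide":[16,16,0],"yaw":-0.2},{"hand":1,"slide":[20,21,0],"yaw":-0.3},{"hand":1,"slide":[24,26,0],"yaw":-0.4},{"hand":1,"slide":[28,30,0],"yaw":-0.445},{"hand":1,"slide":[32,34,0],"yaw":-0.445},{"hand":1,"slide":[36,38,0],"yaw":-0.445},{"hand":1,"slide":[40,42,0],"yaw":-0.445},{"hand":1,"slide":[44,46,0],"yaw":-0.445},{"hand":1,"slide":[48,50,0],"yaw":-0.445}]'
```

```text
time_s: 1.35
tcp_pos: [0.6025, -0.1482, 0.2919]
ee_rot: [[-0.986, 0.169, -0.001], [0.169, 0.986, 0.0], [0.001, -0.0, -1.0]]
wrist_force: [0.9, -1.4, 0.9]
gripper_width: 0.018
```

```bash
python3 -m inch '[{"hand":1,"slide":[0,0,0],"yaw":0},{"hand":1,"slide":[0,0,0],"yaw":0},{"hand":1,"slide":[0,0,-5],"yaw":0},{"hand":1,"slide":[0,0,-8],"yaw":0},{"hand":1,"slide":[0,0,-8],"yaw":0},{"hand":1,"slide":[0,0,-8],"yaw":0}]'
```

```text
time_s: 2.1
tcp_pos: [0.6019, -0.151, 0.214]
ee_rot: [[-0.985, 0.17, 0.003], [0.17, 0.985, -0.001], [-0.003, -0.0, -1.0]]
wrist_force: [-0.5, -0.4, 0.8]
gripper_width: 0.004
```

```bash
python3 -m inch '[{"hand":1,"slide":[3,3.8,0],"yaw":0},{"hand":1,"slide":[6,7.5,0],"yaw":0},{"hand":1,"slide":[6,7.5,-3],"yaw":0},{"hand":1,"slide":[6,7.5,-5],"yaw":0},{"hand":1,"slide":[6,7.5,-6],"yaw":0},{"hand":1,"slide":[6,7.5,-6],"yaw":0},{"hand":1,"slide":[6,7.5,-6],"yaw":0}]'
python3 - <<'E'
from h import *
T=capture("top");S=capture("side");print(sense()["tcp_pos"],sense()["wrist_force"])
a=T[75:235,180:330];b=S[140:270,175:325]
cv2.imwrite("pics/z1.png",np.hstack([cv2.resize(a,(400,427),interpolation=2),cv2.copyMakeBorder(cv2.resize(b,(400,347),interpolation=2),0,80,0,0,0)]))
E
```

```text
time_s: 2.98
tcp_pos: [0.6622, -0.0752, 0.1539]
ee_rot: [[-0.986, 0.169, 0.003], [0.169, 0.986, -0.0], [-0.003, 0.0, -1.0]]
wrist_force: [-0.2, 0.4, -0.4]
gripper_width: 0.008
[ 0.66204935 -0.07508646  0.15361709] [ 0.54021839 -1.51608521  0.06414758]
```

View pics/z1.png

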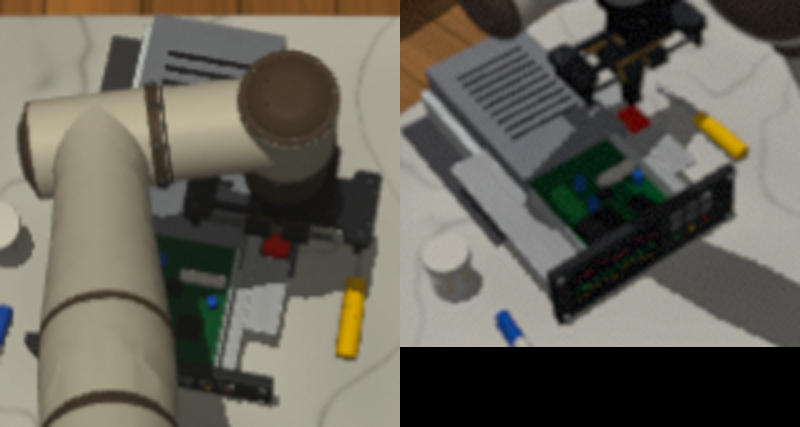

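The fingertip (side crop near (628,98)) hangs just over the catch (632,118) and nothing has been disturbed. I'll press now in small steps.

```bash
python3 -m inch '[{"hand":1,"slide":[0,-0.1,-1],"yaw":0},{"hand":1,"slide":[0,-0.1,-2],"yaw":0},{"hand":1,"slide":[0,-0.1,-2.5],"yaw":0},{"hand":1,"slide":[0,-0.1,-2.8],"yaw":0},{"hand":1,"slide":[0,-0.1,-2.8],"yaw":0}]'
```

```text
time_s: 3.7
tcp_pos: [0.6614, -0.076, 0.1251]
ee_rot: [[-0.986, 0.169, -0.001], [0.169, 0.986, -0.001], [0.001, -0.001, -1.0]]
wrist_force: [-3.1, 1.2, 6.8]
gripper_width: 0.01
```

```bash
python3 -m inch '[{"hand":1,"slide":[0,0,-0.4],"yaw":0},{"hand":1,"slide":[0,0,-0.8],"yaw":0},{"hand":1,"slide":[0,0,-0.8],"yaw":0},{"hand":1,"slide":[0,0,-0.8],"yaw":0}]'
```

```text
time_s: 4.2
tcp_pos: [0.6614, -0.076, 0.1182]
ee_rot: [[-0.986, 0.169, -0.0], [0.169, 0.986, -0.001], [0.0, -0.001, -1.0]]
wrist_force: [-4.2, 1.6, 10.3]
gripper_width: 0.003
```

```bash
python3 -m inch '[{"hand":1,"slide":[0,0,-0.2],"yaw":0},{"hand":1,"slide":[0,0,-0.2],"yaw":0},{"hand":1,"slide":[0,0,-0.2],"yaw":0}]'
```

```text
time_s: 4.58
tcp_pos: [0.6614, -0.076, 0.1165]
ee_rot: [[-0.986, 0.168, -0.0], [0.168, 0.986, -0.001], [-0.0, -0.001, -1.0]]
wrist_force: [-4.5, 1.8, 11.3]
gripper_width: 0.009
```

```bash
python3 -m inch '[{"hand":1,"slide":[0.3,-0.05,0],"yaw":0},{"hand":1,"slide":[0.6,-0.1,0],"yaw":0},{"hand":1,"slide":[0.9,-0.15,0],"yaw":0},{"hand":1,"slide":[1.2,-0.2,0],"yaw":0},{"hand":1,"slide":[1.2,-0.2,0],"yaw":0},{"hand":1,"slide":[1.2,-0.2,0],"yaw":0}]'
python3 - <<'E'
from h import *
T=capture("top");S=capture("side");print(sense()["tcp_pos"],sense()["wrist_force"])
a=T[75:235,180:330];b=S[140:270,175:325]
cv2.imwrite("pics/z2.png",np.hstack([cv2.resize(a,(400,427),interpolation=2),cv2.copyMakeBorder(cv2.resize(b,(400,347),interpolation=2),0,80,0,0,0)]))
E
```

```text
time_s: 5.32
tcp_pos: [0.6699, -0.078, 0.1161]
ee_rot: [[-0.986, 0.169, -0.009], [0.169, 0.986, -0.001], [0.009, -0.002, -1.0]]
wrist_force: [-11.6, 2.8, 16.9]
gripper_width: 0.005
[ 0.66994983 -0.07797538  0.11608016] [-11.91991541   2.07030006  16.72552424]
```

View pics/z2.png

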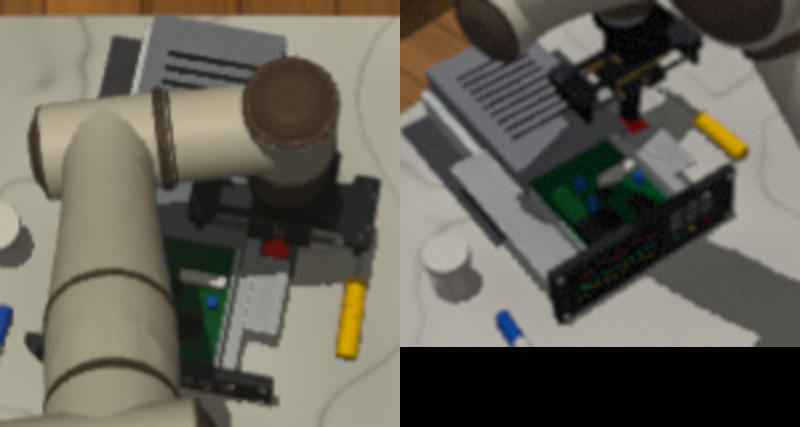

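The side crop shows the fingertip on the far part of the catch, which is down, and the panel hasn't moved yet. The force shows it is now against the edge, so I keep pushing gently, with a hair less downward pressure.

```bash
python3 -m inch '[{"hand":1,"slide":[0.2,-0.03,0.05],"yaw":0},{"hand":1,"slide":[0.4,-0.07,0.05],"yaw":0},{"hand":1,"slide":[0.6,-0.1,0.05],"yaw":0},{"hand":1,"slide":[0.6,-0.1,0.05],"yaw":0}]'
```

```text
time_s: 5.92
tcp_pos: [0.6756, -0.079, 0.116]
ee_rot: [[-0.985, 0.169, -0.011], [0.169, 0.986, -0.001], [0.011, -0.003, -1.0]]
wrist_force: [-12.0, 1.8, 14.6]
gripper_width: 0.005
```

```bash
python3 -m inch '[{"hand":1,"slide":[0.4,-0.07,0],"yaw":0},{"hand":1,"slide":[0.8,-0.14,0],"yaw":0},{"hand":1,"slide":[1.2,-0.2,0],"yaw":0},{"hand":1,"slide":[1.6,-0.27,0],"yaw":0},{"hand":1,"slide":[2,-0.34,0],"yaw":0},{"hand":1,"slide":[2.4,-0.41,0],"yaw":0},{"hand":1,"slide":[2.8,-0.48,0],"yaw":0},{"hand":1,"slide":[3.2,-0.54,0],"yaw":0},{"hand":1,"slide":[3.2,-0.54,0],"yaw":0}]'
python3 - <<'E'
from h import *
T=capture("top");S=capture("side");print(sense()["tcp_pos"],sense()["wrist_force"])
a=T[75:235,180:330];b=S[140:270,175:325]
cv2.imwrite("pics/z3.png",np.hstack([cv2.resize(a,(400,427),interpolation=2),cv2.copyMakeBorder(cv2.resize(b,(400,347),interpolation=2),0,80,0,0,0)]))
E
```

```text
time_s: 7.05
tcp_pos: [0.7081, -0.0848, 0.1137]
ee_rot: [[-0.985, 0.17, -0.01], [0.17, 0.985, -0.001], [0.01, -0.002, -1.0]]
wrist_force: [-7.6, 0.2, 5.5]
gripper_width: 0.006
[ 0.70805848 -0.08479826  0.11372097] [-7.48779483 -0.0267131   4.9294582 ]
```

View pics/z3.png

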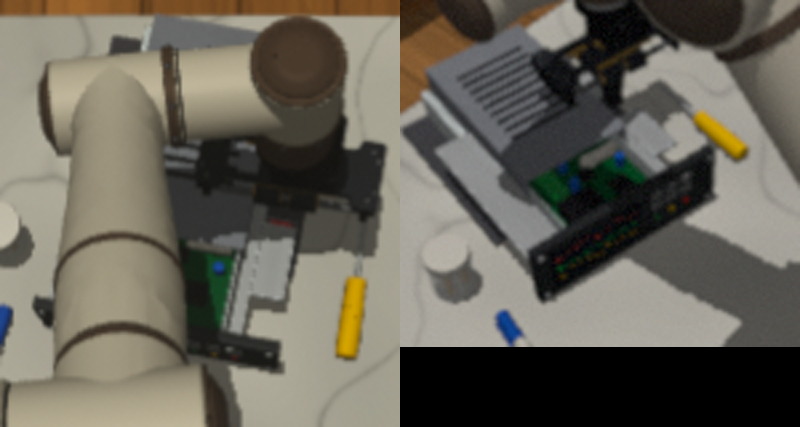

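The side crop shows the panel moved in (right end now at (712,170)), and the runner covers the catch. The fingertip is past it, so I keep pushing on the edge.

```bash
python3 -m inch '[{"hand":1,"slide":[0.6,-0.1,0.1],"yaw":0},{"hand":1,"slide":[1.2,-0.2,0.15],"yaw":0},{"hand":1,"slide":[1.8,-0.31,0.15],"yaw":0},{"hand":1,"slide":[2.4,-0.41,0.15],"yaw":0},{"hand":1,"slide":[3,-0.51,0.15],"yaw":0},{"hand":1,"slide":[3.6,-0.61,0.15],"yaw":0},{"hand":1,"slide":[4.2,-0.72,0.15],"yaw":0},{"hand":1,"slide":[4.8,-0.82,0.15],"yaw":0},{"hand":1,"slide":[5.4,-0.92,0.15],"yaw":0},{"hand":1,"slide":[6,-1.02,0.15],"yaw":0}]'
```

```text
time_s: 8.4
tcp_pos: [0.7668, -0.0956, 0.1139]
ee_rot: [[-0.985, 0.171, -0.015], [0.171, 0.985, -0.001], [0.015, -0.003, -1.0]]
wrist_force: [-9.5, -1.4, 3.8]
gripper_width: 0.007
```

```bash
python3 -m inch '[{"hand":1,"slide":[0.4,-0.07,0.1],"yaw":0},{"hand":1,"slide":[0.8,-0.14,0.1],"yaw":0},{"hand":1,"slide":[1.2,-0.2,0.1],"yaw":0},{"hand":1,"slide":[1.6,-0.27,0.1],"yaw":0},{"hand":1,"slide":[2,-0.34,0.1],"yaw":0},{"hand":1,"slide":[2.4,-0.41,0.1],"yaw":0},{"hand":1,"slide":[2.4,-0.41,0.1],"yaw":0}]'
python3 - <<'E'
from h import *
T=capture("top");S=capture("side");print(sense()["tcp_pos"],sense()["wrist_force"])
a=T[75:235,180:330];b=S[140:270,175:325]
cv2.imwrite("pics/z4.png",np.hstack([cv2.resize(a,(400,427),interpolation=2),cv2.copyMakeBorder(cv2.resize(b,(400,347),interpolation=2),0,80,0,0,0)]))
E
```

```text
time_s: 9.28
tcp_pos: [0.7911, -0.1001, 0.1139]
ee_rot: [[-0.985, 0.171, -0.015], [0.171, 0.985, -0.001], [0.014, -0.003, -1.0]]
wrist_force: [-7.4, -2.0, 1.0]
gripper_width: 0.01
[ 0.79110475 -0.10004956  0.11397031] [-8.60152793 -2.42212873  0.58157467]
```

View pics/z4.png

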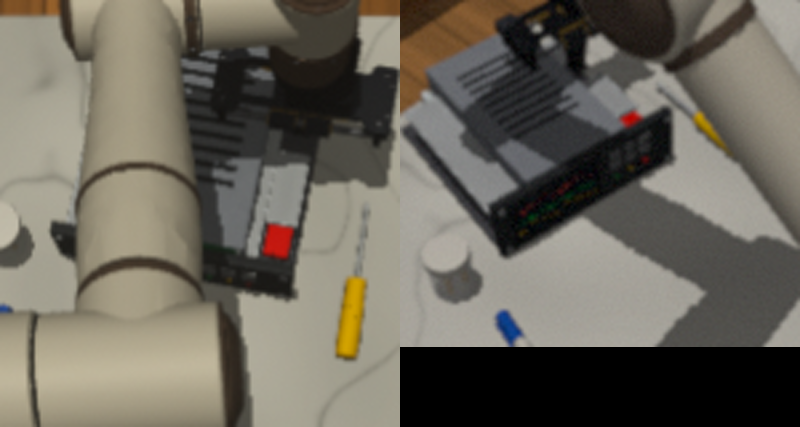

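The red catch now shows in the second cut-out behind the panel (top crop (279,240)), and the chassis looks nearly home. I creep on until the stop shows in the force.

```bash
python3 -m inch '[{"hand":1,"slide":[0.1,-0.02,0],"yaw":0},{"hand":1,"slide":[0.2,-0.03,0],"yaw":0},{"hand":1,"slide":[0.3,-0.05,0],"yaw":0},{"hand":1,"slide":[0.3,-0.05,0],"yaw":0}]'
```

```text
time_s: 9.88
tcp_pos: [0.7936, -0.1005, 0.114]
ee_rot: [[-0.985, 0.171, -0.016], [0.171, 0.985, -0.001], [0.016, -0.004, -1.0]]
wrist_force: [-9.3, -2.8, 1.3]
gripper_width: 0.009
```

```bash
python3 -m inch '[{"hand":1,"slide":[0.1,-0.02,0],"yaw":0},{"hand":1,"slide":[0.2,-0.03,0],"yaw":0},{"hand":1,"slide":[0.3,-0.05,0],"yaw":0},{"hand":1,"slide":[0.3,-0.05,0],"yaw":0}]'
```

```text
time_s: 10.38
tcp_pos: [0.7988, -0.1006, 0.1143]
ee_rot: [[-0.985, 0.171, -0.009], [0.171, 0.985, -0.0], [0.009, -0.002, -1.0]]
wrist_force: [-4.1, -1.5, -1.0]
gripper_width: 0.006
```

```bash
python3 -m inch '[{"hand":1,"slide":[0.1,-0.02,0],"yaw":0},{"hand":1,"slide":[0.2,-0.03,0],"yaw":0},{"hand":1,"slide":[0.2,-0.03,0],"yaw":0}]'
python3 - <<'E'
from h import *
T=capture("top");S=capture("side");cv2.imwrite("pics/top5.png",T);cv2.imwrite("pics/side5.png",S);c=[]
for I,roi in((T,(265,140,305,190)),(S,(245,165,280,205))):
    ys,xs=np.nonzero(redmask(I,roi));c.append((xs.mean(),ys.mean()));print(len(xs),c[-1])
print(tri(*c))
E
```

```text
time_s: 10.75
tcp_pos: [0.7995, -0.1005, 0.1145]
ee_rot: [[-0.985, 0.171, -0.013], [0.171, 0.985, -0.0], [0.013, -0.002, -1.0]]
wrist_force: [-9.6, -1.9, -0.0]
gripper_width: 0.004
131 (np.float64(283.9770992366412), np.float64(163.14503816793894))
31 (np.float64(260.4516129032258), np.float64(182.09677419354838))
(array([ 0.65909128, -0.07181443,  0.06569557]), [np.float64(0.003919736593241334), np.float64(0.003919736593241624)])
```

Travel stalls while the force rises, so the chassis is at its stop. In the top view the catch reads the same as when it was up at the start (131 px, same centroid). I give one small firming push, back off the edge, and lift away.

```bash
python3 -m inch '[{"hand":1,"slide":[0.15,-0.03,0],"yaw":0},{"hand":1,"slide":[0.3,-0.05,0],"yaw":0},{"hand":1,"slide":[0.3,-0.05,0],"yaw":0}]'
```

```text
time_s: 11.22
tcp_pos: [0.8002, -0.1006, 0.1144]
ee_rot: [[-0.985, 0.171, -0.021], [0.171, 0.985, 0.001], [0.02, -0.003, -1.0]]
wrist_force: [-15.5, 0.5, 4.3]
gripper_width: 0.003
```

```bash
python3 -m inch '[{"hand":1,"slide":[-0.5,0.08,0],"yaw":0},{"hand":1,"slide":[-1,0.17,0],"yaw":0},{"hand":1,"slide":[-1,0.17,0],"yaw":0},{"hand":1,"slide":[-1,0.17,1],"yaw":0},{"hand":1,"slide":[-1,0.17,4],"yaw":0},{"hand":1,"slide":[-1,0.17,8],"yaw":0},{"hand":1,"slide":[-1,-4,12],"yaw":0},{"hand":1,"slide":[-3,-9,14],"yaw":0},{"hand":1,"slide":[-6,-14,14],"yaw":0},{"hand":1,"slide":[-9,-19,14],"yaw":0}]'; python3 -m inch '[{"hand":1,"slide":[-4,-4,0],"yaw":0},{"hand":1,"slide":[-8,-8,0],"yaw":0},{"hand":1,"slide":[-12,-12,0],"yaw":0},{"hand":1,"slide":[-16,-16,0],"yaw":0},{"hand":1,"slide":[-16,-16,0],"yaw":0},{"hand":1,"slide":[-16,-16,0],"yaw":0}]'
python3 - <<'E'
from h import *
T=capture("top");S=capture("side");c=[]
for I,roi in((T,(265,140,305,190)),(S,(245,165,280,205))):
    ys,xs=np.nonzero(redmask(I,roi));c.append((xs.mean(),ys.mean()));print(len(xs),c[-1])
print(tri(*c))
a=T[75:235,180:330];b=S[140:270,175:325]
cv2.imwrite("pics/z6.png",np.hstack([cv2.resize(a,(400,427),interpolation=2),cv2.copyMakeBorder(cv2.resize(b,(400,347),interpolation=2),0,80,0,0,0)]))
E
```

```text
time_s: 12.48
tcp_pos: [0.7162, -0.2919, 0.259]
ee_rot: [[-0.986, 0.169, 0.003], [0.169, 0.986, -0.001], [-0.003, -0.0, -1.0]]
wrist_force: [0.6, 0.6, -0.6]
gripper_width: 0.002
time_s: 13.22
tcp_pos: [0.5569, -0.4508, 0.2582]
ee_rot: [[-0.985, 0.17, 0.002], [0.17, 0.985, -0.001], [-0.002, -0.001, -1.0]]
wrist_force: [0.9, 0.7, -0.5]
gripper_width: 0.004
131 (np.float64(284.0), np.float64(163.25190839694656))
31 (np.float64(260.4516129032258), np.float64(182.09677419354838))
(array([ 0.65887848, -0.07180349,  0.06578575]), [np.float64(0.004069840965274096), np.float64(0.004069840965274065)])
```

View pics/z6.png

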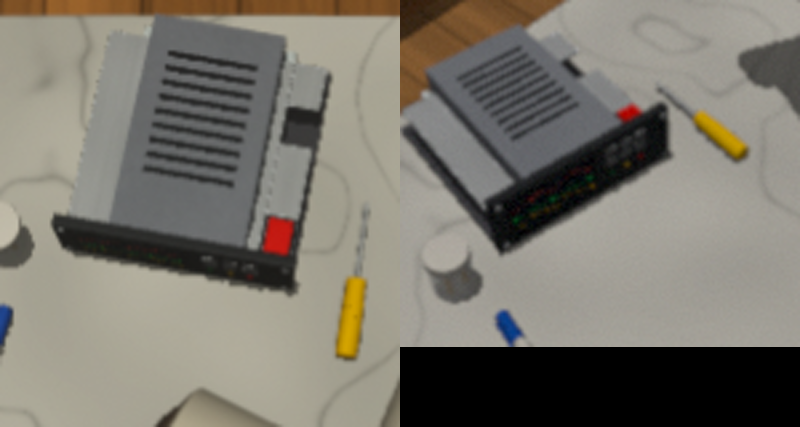

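The panel sits against the case, the catch is up in the second cut-out (top crop (279,236)), and the screwdriver, jar and marker have not moved. The hand is clear, so I hand in.

```bash
python3 -c "
from station import *
finish_job()"
```

```text
the job is handed in; nothing more can be done
```

The chassis is home, the catch appears to have sprung up and locked it, and the job is handed in. With the closed fingertip I pressed the red catch down about 14 mm. I slid along it until the tip met the far edge of the runner's cut-out, and pushed that edge at no more than about 50 mm/s. The runner then kept the catch down until the chassis came up against its stop. The hand was lifted clear at about 13 s.

**Checks that agreed:**
- **Stop:** travel stalled at the end while the push rose to about 15 N, so the chassis is against its hard stop.
- **Catch:** in the top view the red patch is the same as when the catch was up at the start (131 px against 130, centroid within 0.2 px).
- **Other things:** the screwdriver, fuse jar and marker look unmoved, and the wrist force is about zero. I didn't recheck the mug, calculator, mouse and torch; the hand's path was kept well above them.

**Checks that disagreed:**
- **Final catch height:** two-view triangulation gave 66 mm with a 4 mm ray mismatch, against the expected 61 mm. The panel now hides part of the catch in the side view, so I relied on the top view and the force.
- **Catch depth while pressing:** the spring force suggested about 2 mm less depth than the tip height did. Either reading clears the runner.

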